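# Clip a crystal drop into the spring-gated hook

### The job

Take the crystal drop with the big upright steel link out of the white tray and hang it on the stand's snap hook: press the link's top bar down through the sprung gate until the gate snaps shut above it, then let go so that the drop hangs freely in the closed hook. Work gently, so that hook and glass are never strained, and leave the other things in the tray and on the bench where they are.

Things in the scene. Friction and masses are not known exactly. Their poses are not given: they have to be found in the camera images.
- drop: Crystal drop to hang, rigid, 0.1 to 0.16 kg: pink drop-shaped glass 40 mm across, 42 mm tall, flat 28 mm base, upright in one of the tray's compartments; short brass neck; above it a big upright rectangular link of 5 mm round steel bar in the drop's y-z plane. Nothing else in the tray has such a link. Origin: centre of the underside; z up, y along the link's width (a half turn is equivalent).
- link (a point): Centre of the link's opening, 82 mm above the drop's origin, axes of the drop. The opening is 37 mm wide (along y) and 55 mm high; outside width 47 mm. Its straight sides span 56 to 109 mm above the origin: pinch them from outside along y, about 10 mm below the top bar, as the hook's tips stand 30 mm above the seated bar. To hang it, bring the link over the nose from in front.
- bar (a point): Centre of the link's top bar (5 mm round, along the drop's y), 112 mm above the drop's origin; axes of the drop.
- stand: Fixed steel stand: base 170 x 120 x 12 mm, post 16 mm thick, 182 mm tall, and a level 10 mm arm along its -x at height 160 mm carrying the snap hook: an upward-open J of 6 mm round steel in the plane y = 0, underside at z = 145 mm. It is clamped up to 11 mm either way along x from the nominal figures here, and must be felt or seen; it stays put in use. Origin: under the post on the bench; z up.
- mouth (a point): Nominal gate hinge, at stand x = -120, z = 180 mm, axes of the stand. It is at the top of the hook's spine, whose inner face is at x = -120 (top end at z = 183). The mouth between spine and nose is 35 mm wide. Truly up to 11 mm either way along x, together with the whole hook.
- nose (a point): Nominal inner face of the nose near its top: stand x = -155, z = 180 mm, axes of the stand. The nose is an upright 6 mm bar (outer side x = -161), round on top, top end at z = 183; its inner face, towards the spine, runs straight down from z = 180 to 155. Truly up to 11 mm either way along x.
- gate_end (a point): Nominal centre of the closed gate's free end, just inside the nose: stand x = -152.8, z = 171 mm, axes of the stand. The gate is a 4 mm round rod, 34 mm from hinge to this end; closed, it slopes from the hinge down to the nose, 15 degrees below level, and bars the mouth from above. Truly up to 11 mm either way along x.
- gate (a joint): Gate angle: 0 shut, 0.40 rad fully pressed down (stop). It springs shut: 3 N at its end when shut, 6 N when open; pressing the bar through takes 4 to 12 N. Fully open, its end leaves only 6.2 mm to the nose, so the 5 mm bar passes only sliding down the nose's inner face (or within about 1 mm), and is through 21 mm below the hinge; elsewhere it jams. Over 20 N on the hook strains it.
- seat (a point): Nominal place of the link's top bar's centre when hung: stand x = -137.5, y = 0, z = 153 mm, axes of the stand; the curved valley floor (lowest at z = 151) is under it. The true valley is up to 11 mm either way along x. The bar then lies along the stand's y, the drop upright below. The bar has 30 mm of play along x.
- tray: White tray, 150 x 220 x 28 mm, open on top, fixed, walls 4 mm, in 2 x 3 compartments (about 69 mm along its x, 68 mm along its y), inner floor 4 mm up. Origin: centre of its underside.
- bead_a: Bystander in the tray: crystal 40 mm across, 42 mm tall, with a small brass eye (12 mm). Origin: centre of its underside.
- bead_b: Bystander in the tray: flat crystal 46 mm across, 30 mm tall, no eye. Origin: centre of its underside.
- bead_c: Bystander in the tray: slim crystal 34 mm across, 48 mm tall, with a small brass eye (12 mm). Origin: centre of its underside.
- jar: Bystander: closed jar, 60 mm across, 85 mm tall, loose. Origin: centre of its underside.
- tape: Bystander: tape core ring, 90 mm across, 24 mm tall, loose. Origin: centre of its underside.
- brush: Bystander: hand brush, loose, lying. Origin: centre of its underside.
- dish: Bystander: white bowl, 84 mm across, 30 mm tall, loose. Origin: centre of its underside.
Mind the look-alikes: they are no part of the job. What is shaped like the drop but blue is not meant. There is more than one size of the stand; the one meant has the size given above.

How it is judged:
On the way, in this order (a step that is already met when the one before it is completed fails the run):
1. the drop is lifted out of the tray (height (world z) of drop above 0.045 m and contact force between drop and tray below 0.05 N), for 0.2 s.
2. the link's top bar presses the gate open (value of joint gate above 0.12 rad and contact force between drop and stand above 1 N), for 0.02 s.
3. the gate has snapped shut above the bar (value of joint gate below 0.08 rad and z of bar in the frame of seat between -0.005 and 0.007 m), for 0.2 s.
At the end, for the whole second after the job is handed in: The drop hangs at rest (under 0.05 m/s) and upright (within 0.3 rad) from the hook alone, its link's top bar in the hook's valley under the gate: from 5 mm below to 6 mm above the seat's height, within 27 mm along and 16 mm across the arm of the nominal seat; and the gate is shut (under 0.08 rad) (value of joint gate below 0.08 rad and z of bar in the frame of seat between -0.005 and 0.006 m and x of bar in the frame of seat between -0.027 and 0.027 m and y of bar in the frame of seat between -0.016 and 0.016 m and angle between drop's own z axis and vertical below 0.3 rad and linear speed of drop below 0.05 m/s and contact force between drop and stand above 0.3 N); the robot touches nothing.
It fails at once if drop and stand press on one another with more than 20 N (contact force between drop and stand above 20 N).
It fails at once if the robot presses on the stand or hook with more than 20 N (contact force between any of the fingers, the arm and stand above 20 N).
It fails at once if a bystander is moved by more than 20 mm (distance of any of bead_a, bead_b, bead_c, jar, tape, brush, dish from where it was at the start of the episode above 0.02 m).
It also fails if it takes over 61 s, if anything falls off the work surface, if the arm or the gripper's body presses on something with over 40 N, if the wrist force passes 120 N, or if a joint passes its speed limit or range.

### The arm

A 6-joint arm with a two-finger parallel gripper is mounted at the origin on the work surface. World frame = base frame: x ahead of the robot, y to its left, z up, the work surface at z = 0. Lengths are in m, angles in rad, forces in N, time in s.
With the tool pointing down it reaches from about 0.275 to 0.825 m from the base axis. Payload 5.2 kg.
Tool frame: the origin (TCP) lies at the very end of the fingers, on their centre line; the grasp point (between the pads) lies 19 mm behind it; z points along the fingers, y is the direction in which the jaws open and shut (so a half turn about z gives the same grasp; the last joint's range is limited). The gripper opens to 93 mm and grips with 3 to 60 N. Pads are 15 mm wide; open, the fingers measure 128 mm over their backs; the gripper's body (75 mm by 188 mm) begins 65 mm behind the grasp point.
Start: joints at [1.032, 0.259, 1.535, -0, 1.348, -0.203], TCP at [0.181, 0.519, 0.219] pointing down, gripper open.
Joint ranges: [-3.14, 3.14], [-0.91, 2.08], [0.19, 2.58], [-1.22, 4.36], [0.22, 2.71], [-3.12, 3.12]. Speed limits (rad/s): [2.57, 2.57, 3.14, 3.14, 3.14, 3.14].

### API

Orientations are given as a 3x3 rotation matrix whose columns are the frame's x, y, z axes.
In Python, from workcell import env, grab_frame gives the robot as it stands.
- The arm moves only by the tool arm_command, never from a script. Its argument "moves" is text: rows parted by semicolons, each of 6 numbers parted by spaces: the shift along the tool's x, y, z in mm, then the turn, a rotation vector about the tool's x, y, z in degrees. A call has 1 to 8 rows; each row shifts and turns the pose as measured when the row begins, along the tool's axes as they then stand; what a row does not reach is not made up. A row lasts 1/8 s, in which the tool goes at most 62.5 mm and 10.7 degrees, less where a joint would pass 70% of its speed; a pose out of reach is approached as far as the arm can. A call is refused whole if a number of a shift passes 62.5 or a number of a turn 10.7, either way. A call with a gripper value outside its range is refused whole. "fingers" is the closure, from 0 (fully open) to 1 (shut), set as the call begins (left out, the last holds). The fingers move at their own pace and stop on an object; the grip force is fixed at half the most. Time passes only in rows, so rows that do not move let the fingers close. It gives the time, the measured TCP pose, the force and the opening at its end, in the units of the state.
- env.state(): the state, without advancing time (a new reading comes with each control period).
- grab_frame(name): name is "scene" or "side" or "wrist"; returns a dict with "image" (480x640x3 uint8, red, green, blue), "depth" (480x640 float32, m along the optical axis (not along the pixel's ray), 0 where there is no reading), "fovy" (degrees; the focal length in pixels is half the picture's height over the tangent of half this angle, whatever the lens; pixels are square), "cx", "cy" (the principal point, pixels), "origin" and "attitude" of the camera in the world; the wrist camera has in their place "T_tool_cam" (4x4, takes a point from camera to tool coordinates, whose origin is the TCP and whose axes are the flange's). Camera axes: x right, y up, looking along -z (the intrinsics and any distortion apply to the point x, -y, -z); pixel columns grow to the right and rows downward; lengths in m; the calibration is good to about 2 mm. A picture is of the moment at which its call begins: read the wrist's pose just before it.
- env.close_job(): hands the job in, once; it reports no verdict.
The state is a dict: "time": time; "joints": joint angles; "joint_velocities": joint speeds; "tau": joint torques, N m; "ee_pos": TCP position; "tcp_rot": TCP orientation; "contact_force": force on the tool from outside, world axes, zero at the start; "wrist_torque": the same for the moment, N m; "gripper_width": opening from 0.0 (shut) to 1.0 (fully open).
Only numpy, scipy, OpenCV 4.12 (cv2) and the standard library are available. Lean on these libraries where they do the work, as an engineer would, in place of code of your own. Each camera call takes 0.05 s, during which the arm holds its last target.

## Working session

There is one attempt and no reset: what is moved stays moved. The work goes in short steps, Python scripts to look and compute and a tool call to move; the robot and the scene stay as the last step left them, time stands still between calls to the robot, and variables do not carry over. Pictures are saved under pics/ and viewed, and the job is handed in when it is done.

Besides the shell and the picture viewer there is one more tool, called after "Request:" as a command line: name --argument value ..., lists and objects as JSON in quotes. arm_command: Moves the arm, as the interface text tells. Its arguments: {"type":"object","properties":{"moves":{"type":"string"},"fingers":{"type":"number"}},"required":["moves"]}

```bash
mkdir -p pics; ls
cat > h.py <<'E'
import numpy as np, cv2
from workcell import env, grab_frame
def save(n,f): cv2.imwrite('pics/'+n+'.png',cv2.cvtColor(f['image'],cv2.COLOR_RGB2BGR))
def world(f,st=None):
    H,W=f['depth'].shape
    fl=H/2/np.tan(np.radians(f['fovy'])/2)
    u,v=np.meshgrid(np.arange(W),np.arange(H))
    d=f['depth']
    P=np.stack([(u-f['cx'])/fl*d,-(v-f['cy'])/fl*d,-d],-1)
    if 'T_tool_cam' in f:
        T=np.array(f['T_tool_cam']); P=P@T[:3,:3].T+T[:3,3]
        R=np.array(st['tcp_rot']).reshape(3,3); o=np.array(st['ee_pos'])
    else:
        R=np.array(f['attitude']).reshape(3,3); o=np.array(f['origin'])
    return P@R.T+o
E
python3 - <<'E'
from h import *
s=env.state(); print(s)
for n in ['scene','side','wrist']:
    f=grab_frame(n); save(n+'0',f); np.savez('pics/'+n+'0.npz',**{k:v for k,v in f.items()})
    print(n,{k:v for k,v in f.items() if k not in('image','depth')})
E
```

```text
pics
{'time': 0.0, 'joints': array([ 1.03220888e+00,  2.59319962e-01,  1.53609177e+00, -5.20072683e-05,
        1.34802492e+00, -2.02774209e-01]), 'joint_velocities': array([-0.00225348,  0.00141211, -0.00121754, -0.00039625,  0.00096623,
       -0.00092279]), 'tau': array([ 1.96729884e-04, -4.37304640e+01, -2.84006542e+01,  7.21918722e-02,
        4.09578101e-02, -1.27696317e-04]), 'ee_pos': array([0.18093098, 0.51878788, 0.21782664]), 'tcp_rot': array([[-9.44146288e-01,  3.29525375e-01, -9.02289156e-04],
       [ 3.29526453e-01,  9.44144972e-01, -1.60896741e-03],
       [ 3.21696180e-04, -1.81642876e-03, -9.99998299e-01]]), 'contact_force': array([-0.32617085,  0.01725321, -0.32406453]), 'wrist_torque': array([-0.02380431, -0.00570635,  0.03596149]), 'gripper_width': 0.9984741972915894}
scene {'fovy': 50.94631565991854, 'cx': 314.7686895344136, 'cy': 245.65072434467206, 'origin': array([1.39103894, 0.01095724, 0.80107432]), 'attitude': array([[-0.05203369, -0.63713851,  0.76899091],
       [ 0.9985965 , -0.02558142,  0.04637474],
       [-0.00987525,  0.77032468,  0.63757538]])}
side {'fovy': 56.84730317446824, 'cx': 314.09649803262954, 'cy': 244.72325749042423, 'origin': array([0.4747928 , 0.72359326, 0.82709605]), 'attitude': array([[-0.99229983,  0.09683173, -0.07723125],
       [-0.12270699, -0.68370892,  0.71936438],
       [ 0.0168536 ,  0.72330196,  0.69032617]])}
wrist {'fovy': 67.87768194986549, 'cx': 318.9443984826058, 'cy': 236.12616323457576, 'T_tool_cam': array([[ 1.00098684e-03,  9.56525408e-01,  2.91647290e-01,
         8.25040112e-02],
       [ 9.99999351e-01, -7.98818046e-04, -8.12270297e-04,
        -4.98853661e-04],
       [-5.43984059e-04,  2.91647914e-01, -9.56525587e-01,
        -1.65533249e-01],
       [ 0.00000000e+00,  0.00000000e+00,  0.00000000e+00,
         1.00000000e+00]])}
```

View pics/scene0.png

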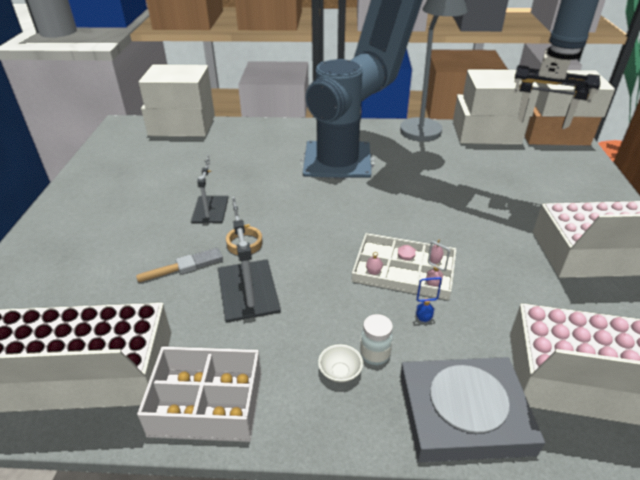

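View pics/side0.png

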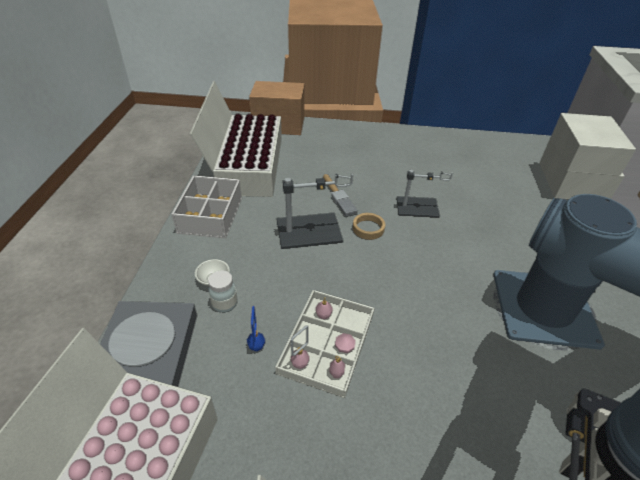

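View pics/wrist0.png

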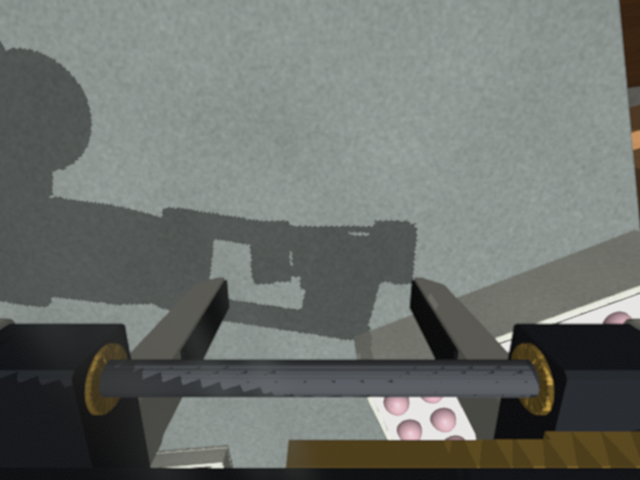

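Candidates: the drop is either the pink one in the tray (scene ~(433,275), side ~(300,355)) or the blue one on the bench (scene (426,310), side (256,343)). Pink in the tray fits. The stands are the large one (side (310,230)) and the small one (side (418,207)). Next: crops and measurements.

Run:
```python
from h import *
def L(n): 
    z=np.load('pics/'+n+'.npz'); return {k:(z[k] if z[k].ndim else float(z[k])) for k in z.files}
fs,fd=L('scene0'),L('side0')
def crop(f,x0,y0,x1,y1,k): return cv2.resize(cv2.cvtColor(f['image'],cv2.COLOR_RGB2BGR)[y0:y1,x0:x1],None,fx=k,fy=k,interpolation=cv2.INTER_CUBIC)
a=crop(fs,345,225,465,330,4); b=crop(fd,240,285,380,400,4)
cv2.imwrite('pics/c1.png',cv2.resize(a,(480,420))); cv2.imwrite('pics/c2.png',b)
cv2.imwrite('pics/c3.png',crop(fd,270,165,450,255,4)); cv2.imwrite('pics/c4.png',crop(fs,185,150,290,325,3))
for n,f in (('scene',fs),('side',fd)):
    W=world(f); np.save('pics/W%s.npy'%n,W)
Ws,Wd=np.load('pics/Wscene.npy'),np.load('pics/Wside.npy')
def p(W,u,v): print((u,v),W[v,u].round(4))
for u,v in [(300,358),(337,367),(344,343),(324,310),(310,230),(418,207),(288,186),(256,343),(345,180),(328,182),(409,175)]: p(Wd,u,v)
```

```text
(300, 358) [0.5502 0.2384 0.0415]
(337, 367) [0.4742 0.2509 0.0448]
(344, 343) [0.4643 0.1833 0.0305]
(324, 310) [0.5152 0.1079 0.0381]
(310, 230) [ 0.5844 -0.1825  0.0121]
(418, 207) [ 0.2824 -0.3316  0.0094]
(288, 186) [ 0.639  -0.1641  0.1685]
(256, 343) [0.6481 0.2088 0.0314]
(345, 180) [ 0.5062 -0.4459  0.0025]
(328, 182) [ 0.5426 -0.2058  0.1612]
(409, 175) [ 0.3262 -0.3333  0.1173]
```

View pics/c1.png

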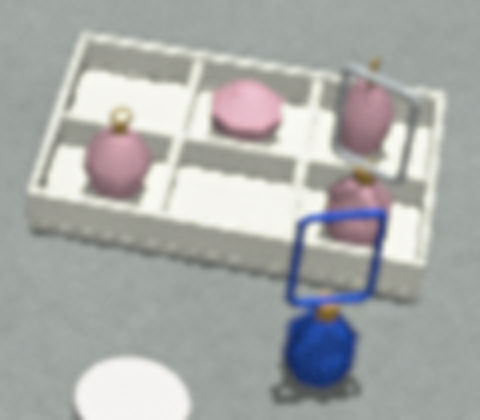

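View pics/c2.png

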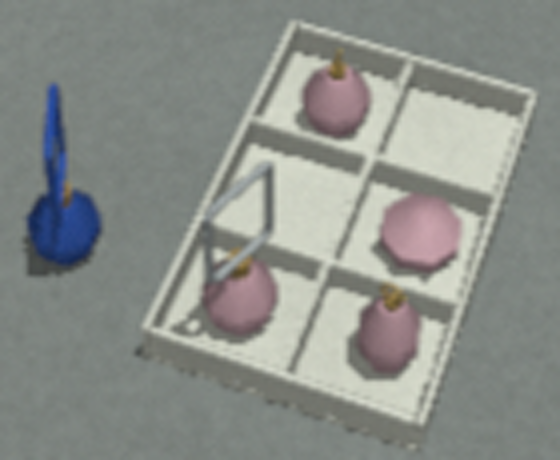

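View pics/c3.png

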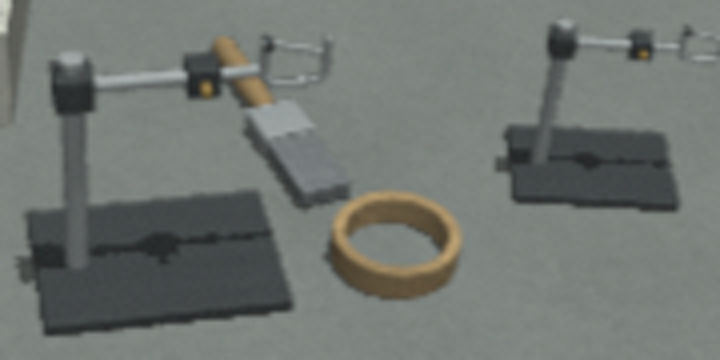

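View pics/c4.png

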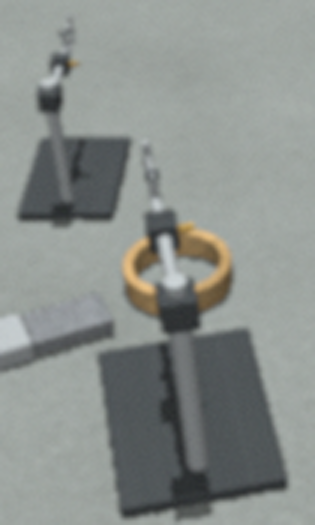

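The crops show the pink drop with the grey steel link in the tray (c2: drop (240,300), link (205-270,165-280)). The blue one stands on the bench and is the decoy. The large stand is at the left in c3, with its hook at (265-330,35-85). Now I fit geometry to the depth.

Run:
```python
from h import *
Ws,Wd=np.load('pics/Wscene.npy'),np.load('pics/Wside.npy')
for n,W in (('scene',Ws),('side',Wd)):
    P=W.reshape(-1,3)
    m=(np.hypot(P[:,0]-.55,P[:,1]-.24)<.05)&(P[:,2]>.062)&(P[:,2]<.16)
    Q=P[m]; print(n,len(Q),Q.min(0).round(4),Q.max(0).round(4))
    if len(Q)>5:
        c=Q[:,:2].mean(0);u,s,v=np.linalg.svd(Q[:,:2]-c,full_matrices=False); t=(Q[:,:2]-c)@v[0]
        print(' centre',c,'dir',v[0],np.degrees(np.arctan2(v[0][1],v[0][0])),'range',t.min(),t.max(),'resid',s[1]/len(Q)**.5, 'mid',c+v[0]*(t.min()+t.max())/2)
    # glass
    m=(np.hypot(P[:,0]-.55,P[:,1]-.24)<.04)&(P[:,2]>.03)&(P[:,2]<.046);Q=P[m];print(' glass',Q.mean(0),len(Q))
    # stand base
    m=(np.abs(P[:,0]-.6)<.2)&(np.abs(P[:,1]+.2)<.12)&(P[:,2]>.0085)&(P[:,2]<.0155)
    Q=P[m][:,:2].astype(np.float32); 
    print(' base',len(Q),cv2.minAreaRect(Q))
    m=(np.abs(P[:,0]-.58)<.2)&(np.abs(P[:,1]+.2)<.08)&(P[:,2]>.13)&(P[:,2]<.2)
    Q=P[m]; Q=Q[np.argsort(Q[:,0])]; print(' hook',len(Q)); print(Q[::max(1,len(Q)//60)].round(4))
```

```text
scene 142 [0.5379 0.2071 0.0624] [0.572  0.2458 0.1222]
 centre [0.55529729 0.22623127] dir [0.61028528 0.79218172] 52.3898669025651 range -0.02432979909588352 0.023379030991903124 resid 0.0017910171336002097 mid [0.55500717 0.22585468]
 glass [0.5603422  0.22830747 0.03718594] 122
 base 2587 ((0.5446019172668457, -0.22510983049869537), (0.2882362902164459, 0.16234880685806274), 20.1547908782959)
 hook 570
[[ 0.4827 -0.2202  0.178 ]
 [ 0.4875 -0.2196  0.176 ]
 [ 0.4905 -0.221   0.178 ]
 [ 0.5146 -0.2141  0.1817]
 [ 0.5241 -0.2072  0.1704]
 [ 0.5257 -0.2109  0.174 ]
 [ 0.5276 -0.2101  0.178 ]
 [ 0.5292 -0.2137  0.1817]
 [ 0.5353 -0.2105  0.1625]
 [ 0.5546 -0.1933  0.1721]
 [ 0.5576 -0.1971  0.1717]
 [ 0.5592 -0.1788  0.1629]
 [ 0.5606 -0.1924  0.1714]
 [ 0.5618 -0.1848  0.1621]
 [ 0.5635 -0.2067  0.1706]
 [ 0.567  -0.1998  0.1708]
 [ 0.5684 -0.1885  0.1565]
 [ 0.5695 -0.1864  0.1548]
 [ 0.5712 -0.2032  0.1713]
 [ 0.572  -0.1897  0.1592]
 [ 0.573  -0.2054  0.149 ]
 [ 0.5744 -0.202   0.1581]
 [ 0.575  -0.2043  0.1559]
 [ 0.5757 -0.2008  0.167 ]
 [ 0.5775 -0.1964  0.166 ]
 [ 0.5804 -0.18
[... 2535 characters left out ...]
 0.6158 -0.1772  0.1646]
 [ 0.6209 -0.1776  0.1637]
 [ 0.6256 -0.1745  0.1624]
 [ 0.6269 -0.1671  0.1645]
 [ 0.6288 -0.1796  0.1707]
 [ 0.6301 -0.1723  0.1727]
 [ 0.6318 -0.1654  0.1591]
 [ 0.6333 -0.1772  0.181 ]
 [ 0.6337 -0.1745  0.1364]
 [ 0.6347 -0.1704  0.1796]
 [ 0.6362 -0.1796  0.1821]
 [ 0.6367 -0.1674  0.1816]
 [ 0.6378 -0.1679  0.1377]
 [ 0.6389 -0.1657  0.1826]
 [ 0.6395 -0.166   0.1609]
 [ 0.6407 -0.1707  0.1417]
 [ 0.6414 -0.1638  0.1715]
 [ 0.6426 -0.1661  0.1385]
 [ 0.6435 -0.1617  0.1728]
 [ 0.6443 -0.1638  0.1558]
 [ 0.6456 -0.1687  0.1395]
 [ 0.6461 -0.1591  0.1529]
 [ 0.6477 -0.1734  0.1822]
 [ 0.6488 -0.1595  0.1522]
 [ 0.6521 -0.1674  0.1708]
 [ 0.6545 -0.1816  0.1728]]
```

```bash
cat >> h.py <<'E'
from scipy.spatial.transform import Rotation as Ro
def S():
    s=env.state(); return np.array(s['ee_pos']),np.array(s['tcp_rot']).reshape(3,3),s
def to(pos,yaw_y=None):
    """tool-frame shift (mm) and total turn (deg) from now to world pos with tool y at yaw, pointing down"""
    p,R,s=S()
    d=R.T@(np.array(pos)-p)*1000
    if yaw_y is None: rv=np.zeros(3)
    else:
        a=np.radians(yaw_y); y=np.array([np.cos(a),np.sin(a),0]); z=np.array([0,0,-1.]); x=np.cross(y,z)
        rv=np.degrees(Ro.from_matrix(R.T@np.stack([x,y,z],1)).as_rotvec())
    print('t',round(s['time'],2),'shift',d.round(1),'norm',np.linalg.norm(d).round(1),'turn',rv.round(2),'F',s['contact_force'].round(2),'w',round(float(s['gripper_width']),3))
E
python3 -c "
from h import *
to([.545,.221,.200],52.5)"
```

```text
t 0.15 shift [-441.8 -161.3   18.1] norm 470.7 turn [-0.08 -0.   18.26] F [ 0.44 -0.4   0.01] w 0.999
```

Request:
arm_command --moves "-56 -21 2 0 0 0; -56 -21 2 0 0 0; -56 -21 2 0 0 0; -56 -21 2 0 0 0; -56 -21 2 0 0 0; -56 -21 2 0 0 0; -56 -21 2 0 0 0; -30 -10 0 0 0 9"

```text
time: 1.15
ee_pos: [0.5358, 0.2256, 0.2011]
tcp_rot: [[-0.883, 0.47, -0.003], [0.47, 0.883, -0.001], [0.002, -0.002, -1.0]]
contact_force: [0.7, 0.8, 0.1]
gripper_width: 0.999
```

```bash
python3 -c "
from h import *
to([.545,.221,.200],52.5)"
```

```text
t 1.15 shift [-10.3   0.2   1.1] norm 10.4 turn [-0.13 -0.12  9.49] F [0.73 0.77 0.14] w 0.999
```

Request:
arm_command --moves "-10 0 0 0 0 9.5; 0 0 0 0 0 0"

```text
time: 1.4
ee_pos: [0.5466, 0.218, 0.1997]
tcp_rot: [[-0.788, 0.616, -0.005], [0.616, 0.788, -0.001], [0.003, -0.004, -1.0]]
contact_force: [-0.2, -0.0, 0.7]
gripper_width: 1.0
```

Run:
```python
from h import *
p,R,s=S(); print(p,R.round(3),s['time'])
f=grab_frame('wrist'); save('w1',f); W=world(f,s); np.save('pics/Ww1.npy',W)
P=W.reshape(-1,3)
m=(np.hypot(P[:,0]-.553,P[:,1]-.228)<.05)&(P[:,2]>.07)&(P[:,2]<.135)
Q=P[m]; print(len(Q),Q.min(0),Q.max(0))
top=Q[Q[:,2]>.105]
for q in (Q,top):
    c=q[:,:2].mean(0);u,sv,v=np.linalg.svd(q[:,:2]-c,full_matrices=False); t=(q[:,:2]-c)@v[0]
    print(len(q),c,'ang',np.degrees(np.arctan2(v[0][1],v[0][0]))%180,np.percentile(t,[0,2,98,100]),sv[1]/len(q)**.5,'mid',c+v[0]*(t.min()+t.max())/2,'z',np.percentile(q[:,2],[50,90]))
```

```text
[0.54664792 0.21803106 0.19970639] [[-0.788  0.616 -0.005]
 [ 0.616  0.788 -0.001]
 [ 0.003 -0.004 -1.   ]] 1.4
599 [0.53667532 0.20794747 0.07074716] [0.56690354 0.24580896 0.11987773]
599 [0.55133424 0.22740312] ang 52.79892761961901 [-0.02293153 -0.02214008  0.02303205  0.02362181] 0.0012869254923961863 mid [0.55112556 0.2271282 ] z [0.11672424 0.11836771]
450 [0.55162043 0.22733575] ang 52.841074457263076 [-0.02281231 -0.02180193  0.0223875   0.02335366] 0.0013327983482227996 mid [0.55145693 0.22712003] z [0.11731627 0.11852427]
```

View pics/w1.png

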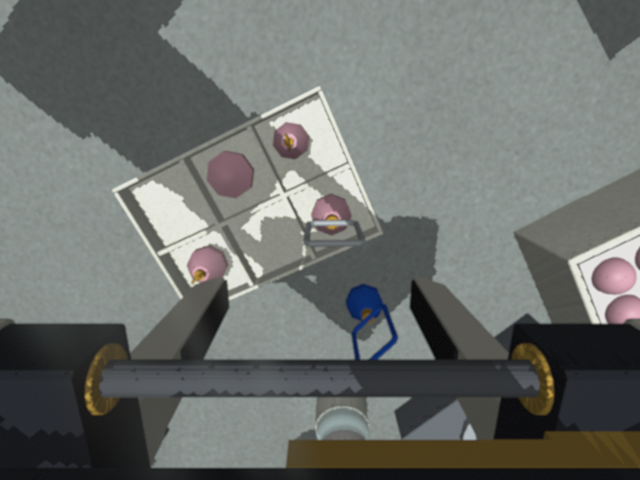

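The wrist picture shows the pink drop's link at (335,230), with the blue decoy at (365,300) clear of the jaws. The link fit checks out: width 47 mm, top at 0.118 m, angle 52.8°. I descend next.

```bash
python3 -c "
from h import *
to([.5514,.2272,.087],52.8)"
```

```text
t 1.45 shift [  1.   10.7 112.7] norm 113.2 turn [-0.24 -0.17 -0.68] F [-0.62  0.39  0.14] w 0.997
```

Request:
arm_command --moves "1 10.7 40 -0.2 -0.2 -0.7; 0 0 40 0 0 0; 0 0 30 0 0 0; 0 0 0 0 0 0"

```text
time: 1.95
ee_pos: [0.5495, 0.2307, 0.0883]
tcp_rot: [[-0.808, 0.59, 0.001], [0.59, 0.808, 0.0], [-0.001, 0.001, -1.0]]
contact_force: [-0.5, 0.2, 0.6]
gripper_width: 0.996
```

```bash
python3 -c "
from h import *
to([.5514,.2272,.087],52.8)"
```

```text
t 1.95 shift [-3.6 -1.7  1.3] norm 4.2 turn [0.05 0.06 1.06] F [-0.46  0.15  0.64] w 0.996
```

Request:
arm_command --moves "-3.6 -1.7 1.3 0 0 1; 0 0 0 0 0 0"

```text
time: 2.2
ee_pos: [0.5523, 0.2281, 0.0896]
tcp_rot: [[-0.799, 0.602, 0.005], [0.602, 0.799, 0.001], [-0.003, 0.004, -1.0]]
contact_force: [-1.1, -0.6, 0.7]
gripper_width: 1.0
```

```bash
python3 -c "
from h import *
to([.5514,.2272,.087],52.8)
p,R,s=S();f=grab_frame('wrist');save('w2',f)
W=world(f,s);P=W.reshape(-1,3)
m=(np.hypot(P[:,0]-.553,P[:,1]-.228)<.03)&(P[:,2]>.105)&(P[:,2]<.135);Q=P[m]
print(len(Q),Q.mean(0),((Q-p)@R*1000).mean(0), (((Q-p)@R*1000).min(0)+((Q-p)@R*1000).max(0))/2)"
```

```text
t 2.2 shift [ 0.2 -1.3  2.6] norm 2.9 turn [0.21 0.19 0.2 ] F [-1.05 -0.62  0.69] w 1.0
1387 [0.55093333 0.22739306 0.1159865 ] [  0.56078867  -1.30322903 -26.38612731] [ -0.1976098   -1.33359658 -22.73240209]
```

View pics/w2.png

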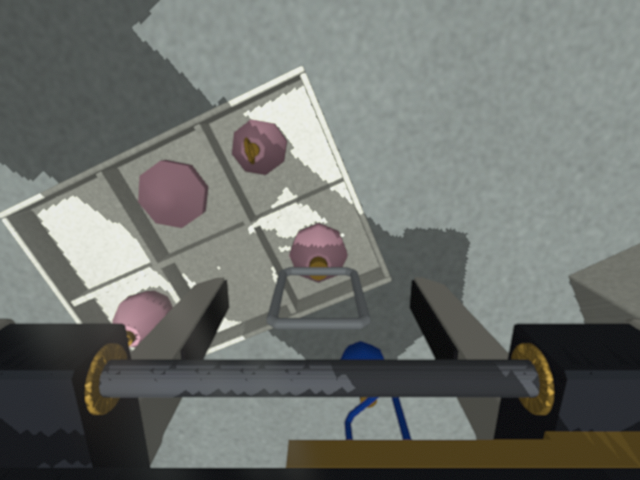

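The link is centred between the fingers at (320,300), so I close.

Request:
arm_command --moves "0 -1.3 2 0 0 0; 0 0 0 0 0 0; 0 0 0 0 0 0; 0 0 0 0 0 0; 0 0 0 0 0 0; 0 0 0 0 0 0" --fingers 1

```text
time: 3.0
ee_pos: [0.5529, 0.2272, 0.0899]
tcp_rot: [[-0.799, 0.602, 0.009], [0.602, 0.799, 0.002], [-0.006, 0.007, -1.0]]
contact_force: [-0.5, -0.3, 0.9]
gripper_width: 0.494
```

Request:
arm_command --moves "0 0 -15 0 0 0; 0 0 -30 0 0 0; 0 0 -40 0 0 0; 0 0 -30 0 0 0; 0 0 0 0 0 0; 0 0 0 0 0 0"

```text
time: 3.75
ee_pos: [0.551, 0.227, 0.2099]
tcp_rot: [[-0.799, 0.601, 0.008], [0.602, 0.799, 0.002], [-0.005, 0.006, -1.0]]
contact_force: [-0.8, 0.1, -2.0]
gripper_width: 0.498
```

```bash
python3 -c "
from h import *
p,R,s=S();f=grab_frame('wrist');save('w3',f);print(p)
W=world(f,s);P=(W.reshape(-1,3)-p)@R*1000
m=(abs(P[:,0])<12)&(abs(P[:,1])<21)&(P[:,2]<-15)&(P[:,2]>-50);Q=P[m]
print(len(Q),Q.mean(0),Q.min(0),Q.max(0),np.median(Q,0))
f=grab_frame('scene');save('s3',f);f=grab_frame('side');save('d3',f)
"
```

```text
[0.55097832 0.22696092 0.20993168]
1244 [  1.34842119   0.3801711  -26.52761387] [ -2.42324871 -20.98829798 -29.85128559] [  3.59296829  20.98963407 -15.00194295] [  1.6500876    0.6205683  -27.32715812]
```

View pics/w3.png

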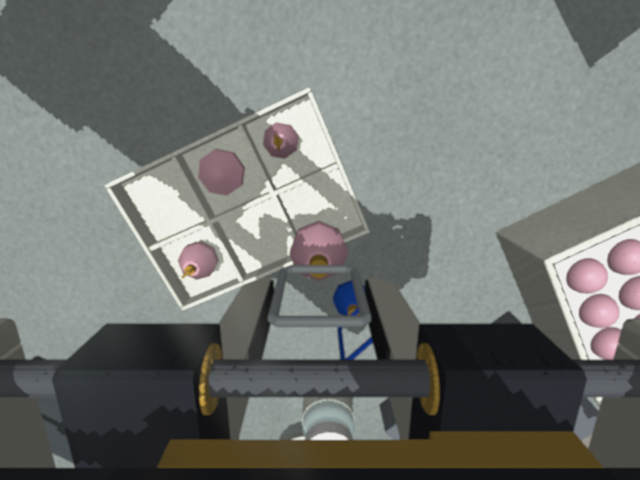

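View pics/d3.png

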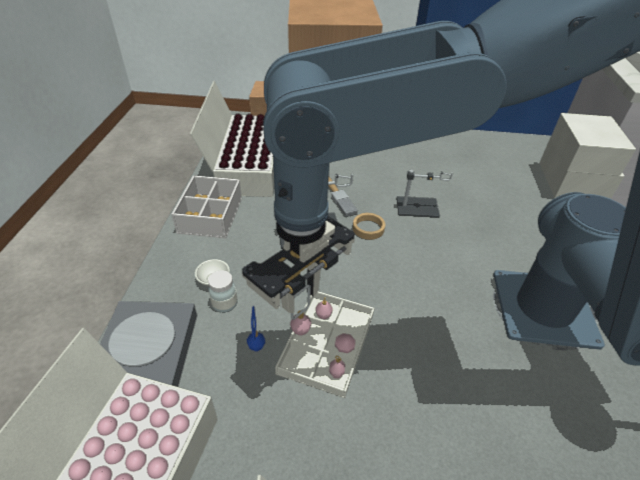

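The link hangs held in the jaws (side ~(300,325)) and the drop is clear of the tray. Now the stand's frame.

Run:
```python
from h import *
Ws,Wd=np.load('pics/Wscene.npy'),np.load('pics/Wside.npy')
for n,W in (('scene',Ws),('side',Wd)):
    P=W.reshape(-1,3)
    m=(P[:,0]>.47)&(P[:,0]<.68)&(abs(P[:,1]+.2)<.06)&(P[:,2]>.142)&(P[:,2]<.19); Q=P[m]
    L=cv2.fitLine(Q[:,:2].astype(np.float32),cv2.DIST_HUBER,0,.003,.001).ravel()
    if L[0]<0:L[:2]*=-1
    ang=np.degrees(np.arctan2(L[1],L[0])); t=(Q[:,:2]-L[2:])@L[:2]
    print(n,len(Q),'ang',ang,'pt',L[2:],'x range',(L[2:]+L[:2]*t.min()),(L[2:]+L[:2]*t.max()))
    # base rect
    m=(np.abs(P[:,2]-.012)<.003)
    a=np.radians(ang);e=np.array([np.cos(a),np.sin(a)]);g=np.array([-e[1],e[0]])
    d=P[:,:2]-L[2:]; X=d@e;Y=d@g
    mm=m&(abs(Y)<.09)&(X>-.15)&(X<.18)
    import collections
    h,b=np.histogram(X[mm],bins=66,range=(-.15,.18)); print((b[:-1][h>3]*1000).round().astype(int)[[0,-1]],h)
    h,b=np.histogram(Y[mm],bins=36,range=(-.09,.09)); print(dict(zip((b[:-1]*1000).round().astype(int),h)))
    hk=(P[:,2]>.165)&(abs(Y)<.008)&(X<-.02)&(X>-.13)
    h,b=np.histogram(X[hk],bins=55,range=(-.13,-.02)); print('hookX',dict(zip((b[:-1]*1000).round().astype(int),h)))
```

```text
scene 534 ang 16.353016 pt [ 0.6025154  -0.18656178] x range [ 0.48311522 -0.2215968 ] [ 0.65730055 -0.17048643]
[-150   70] [  5  15   4   2   6  14   9   2   0   0  24  55  55  53  63  61  53  55
  65  58  61  61  62  65  57  70  68  69  58  67  73  72  71  65  71  81
  67  82  68  88  81  86  95 104  75   0   0   0   0   0   0   0   0   0
   0   0   0   0   0   0   0   0   0   0   0   0]
{np.int64(-90): np.int64(5), np.int64(-85): np.int64(5), np.int64(-80): np.int64(2), np.int64(-75): np.int64(4), np.int64(-70): np.int64(4), np.int64(-65): np.int64(9), np.int64(-60): np.int64(117), np.int64(-55): np.int64(118), np.int64(-50): np.int64(121), np.int64(-45): np.int64(115), np.int64(-40): np.int64(109), np.int64(-35): np.int64(117), np.int64(-30): np.int64(114), np.int64(-25): np.int64(111), np.int64(-20): np.int64(116), np.int64(-15): np.int64(122), np.int64(-10): np.int64(93), np.int64(-5): np.int64(28), np.int64(0): np.int64(20), np.int64(5): np.int64(29), np.int64(10): np.int64(79), np.int64(15): np.int64(103), np.int64(20): np.int64(111), np.int64(25): np.int64(113), np.int64(30
[... 4090 characters left out ...]
 np.int64(-70): np.int64(2), np.int64(-68): np.int64(2), np.int64(-66): np.int64(0), np.int64(-64): np.int64(5), np.int64(-62): np.int64(5), np.int64(-60): np.int64(6), np.int64(-58): np.int64(6), np.int64(-56): np.int64(0), np.int64(-54): np.int64(0), np.int64(-52): np.int64(0), np.int64(-50): np.int64(0), np.int64(-48): np.int64(1), np.int64(-46): np.int64(0), np.int64(-44): np.int64(0), np.int64(-42): np.int64(0), np.int64(-40): np.int64(0), np.int64(-38): np.int64(0), np.int64(-36): np.int64(0), np.int64(-34): np.int64(0), np.int64(-32): np.int64(0), np.int64(-30): np.int64(5), np.int64(-28): np.int64(5), np.int64(-26): np.int64(2), np.int64(-24): np.int64(5), np.int64(-22): np.int64(3)}
```

```bash
cat >> h.py <<'E'
def plan(pos,yaw,n):
    p,R,s=S(); a=np.radians(yaw); y=np.array([np.cos(a),np.sin(a),0]); z=np.array([0,0,-1.]); x=np.cross(y,z)
    rv=Ro.from_matrix(R.T@np.stack([x,y,z],1)).as_rotvec()
    d=(np.array(pos)-p)/n
    for i in range(n):
        Ri=R@Ro.from_rotvec(rv*i/n).as_matrix()
        print((Ri.T@d*1000).round(1),np.degrees(rv/n).round(2))
E
python3 -c "
from h import *
plan([.502,-.110,.215],107,8)"
```

```text
[-20.5 -37.3  -0.8] [ 0.02  0.05 -6.75]
[-15.9 -39.5  -0.8] [ 0.02  0.05 -6.75]
[-11.2 -41.1  -0.8] [ 0.02  0.05 -6.75]
[ -6.3 -42.1  -0.8] [ 0.02  0.05 -6.75]
[ -1.3 -42.5  -0.8] [ 0.02  0.05 -6.75]
[  3.7 -42.4  -0.8] [ 0.02  0.05 -6.75]
[  8.7 -41.7  -0.8] [ 0.02  0.05 -6.75]
[ 13.5 -40.4  -0.7] [ 0.02  0.05 -6.75]
```

Request:
arm_command --moves "-20 -37 -1 0 0 -6.7; -16 -39 -1 0 0 -6.7; -11 -41 -1 0 0 -6.7; -6 -42 -1 0 0 -6.7; -1 -42 -1 0 0 -6.7; 4 -42 -1 0 0 -6.7; 9 -42 -1 0 0 -6.7; 13 -40 -1 0 0 -6.7"

```text
time: 4.9
ee_pos: [0.4993, -0.1145, 0.2064]
tcp_rot: [[-0.947, -0.321, -0.01], [-0.321, 0.947, 0.005], [0.008, 0.008, -1.0]]
contact_force: [-0.5, 0.2, -1.5]
gripper_width: 0.5
```

```bash
python3 -c "
from h import *
to([.502,-.110,.215],107)"
```

```text
t 4.9 shift [-3.9  3.5 -8.6] norm 10.1 turn [ 0.43 -0.48  1.71] F [-0.46  0.22 -1.51] w 0.5
```

Request:
arm_command --moves "-4 3.5 -8 0.4 -0.5 1.7; 0 0 0 0 0 0; 0 0 0 0 0 0"

```text
time: 5.28
ee_pos: [0.5008, -0.1109, 0.2122]
tcp_rot: [[-0.958, -0.287, -0.004], [-0.287, 0.958, 0.002], [0.003, 0.003, -1.0]]
contact_force: [0.9, 0.3, -1.4]
gripper_width: 0.495
```

```bash
python3 -c "
from h import *
p,R,s=S();f=grab_frame('wrist');save('w4',f);print(p,R.round(4),s['contact_force'])
np.savez('pics/w4.npz',W=world(f,s),p=p,R=R)
"
```

```text
[ 0.5008427  -0.11094574  0.21215776] [[-0.958  -0.2868 -0.0038]
 [-0.2868  0.958   0.0025]
 [ 0.0029  0.0035 -1.    ]] [ 0.94580086  0.25805726 -1.40146321]
```

View pics/w4.png

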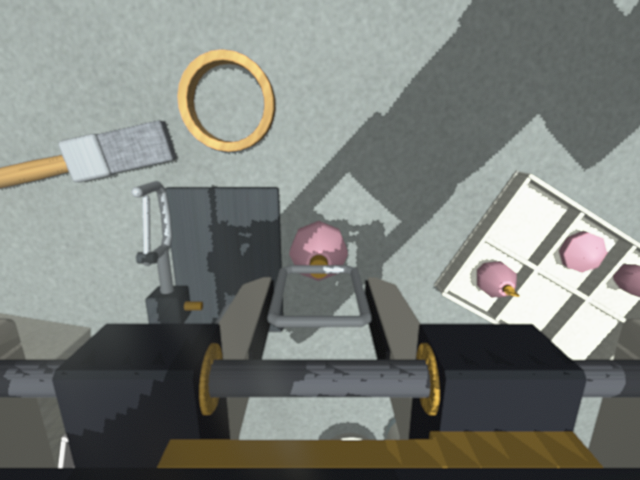

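The wrist picture shows the hook beside the tool: nose top at about (140,190), spine top at about (147,258), and the held link at (320,300). I measure it in tool axes.

Run:
```python
from h import *
z=np.load('pics/w4.npz');W,p,R=z['W'],z['p'],z['R']
im=cv2.imread('pics/w4.png'); cv2.imwrite('pics/c5.png',cv2.resize(im[170:340,110:390],None,fx=2.8,fy=2.8,interpolation=cv2.INTER_CUBIC))
P=(W-p)@R*1000
def st(n,m):
    Q=P[m]; print(n,len(Q),'med',np.median(Q,0).round(1),'min',Q.min(0).round(1),'max',Q.max(0).round(1))
    return Q
Z=W[...,2]
uu,vv=np.meshgrid(np.arange(640),np.arange(480))
reg=(uu>120)&(uu<185)&(vv>175)&(vv<330)
Q=P[reg&(Z>.14)&(Z<.195)]
L=cv2.fitLine(Q[:,:2].astype(np.float32),cv2.DIST_HUBER,0,3,.01).ravel();print('hook line tool xy',L, np.degrees(np.arctan2(L[1],L[0])))
Qh=reg&(Z>.174)&(Z<.19)
q=st('tops',Qh)
h,b=np.histogram(q[:,0],bins=np.arange(-30,70,2));print({int(k):int(v) for k,v in zip(b,h) if v})
nose=reg&(Z>.176)&(P[...,0]>35); spine=reg&(Z>.17)&(P[...,0]<18)&(P[...,0]>-5)
st('nose',nose);st('spine',spine)
st('gate',reg&(Z>.165)&(P[...,0]>15)&(P[...,0]<42))
bar=(abs(P[...,0])<12)&(abs(P[...,1])<19)&(P[...,2]<-22)&(P[...,2]>-40); st('bar',bar)
for u,v in [(140,190),(150,186),(157,190),(147,258),(155,230),(155,210)]: print((u,v),P[v,u].round(1),W[v,u].round(4))
```

```text
hook line tool xy [ 9.9991757e-01 -1.2839075e-02  8.5355892e+00 -9.9594765e+01] -0.735645
tops 740 med [  21.  -100.5   32.3] min [   4.6 -107.    27.2] max [ 50.9 -95.9  37.9]
{4: 17, 6: 60, 8: 74, 10: 84, 12: 48, 14: 25, 16: 24, 18: 25, 20: 27, 22: 29, 24: 29, 26: 29, 28: 25, 30: 25, 32: 21, 34: 20, 36: 17, 38: 9, 40: 4, 44: 15, 46: 50, 48: 60, 50: 23}
nose 549 med [ 37.2 -41.3 -90. ] min [  35.6 -103.7 -165.5] max [82.5  0.4 35.9]
spine 344 med [  10.2 -100.4   30.1] min [   4.6 -107.    27.2] max [ 18.  -95.9  41.8]
gate 745 med [ 36.7 -46.7 -88.6] min [  15.1 -103.5  -93. ] max [ 42.  -31.   41.1]
bar 1043 med [  1.7   0.1 -27.6] min [ -2.5 -18.9 -30.1] max [  3.8  19.  -23.1]
(140, 190) [ 49.  -99.6  32.5] [ 0.4824 -0.2203  0.1794]
(150, 186) [ 49.7 -98.1  41.8] [ 0.4812 -0.2191  0.1702]
(157, 190) [  45.2 -100.3   54.8] [ 0.4861 -0.2198  0.1571]
(147, 258) [ 10.1 -99.1  28.3] [ 0.5195 -0.2087  0.1836]
(155, 230) [ -25.6 -179.8  211.4] [ 5.761e-01 -2.754e-01  1.000e-04]
(155, 210) [  -3.1 -177.   211.6] [ 5.538e-01 -2.790e-01 -1.000e-04]
```

View pics/c5.png

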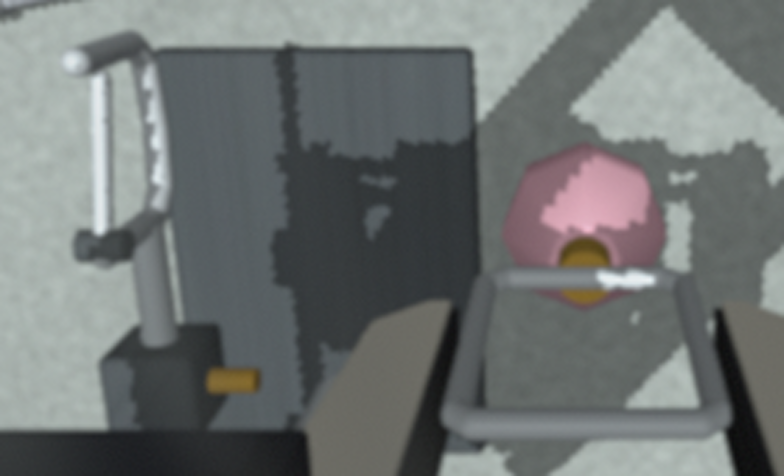

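```bash
cat >> h.py <<'E'
z_=np.load('pics/w4.npz'); A=np.radians(17.4)
EX=np.array([np.cos(A),np.sin(A),0]); EY=np.array([-np.sin(A),np.cos(A),0])
NI=(z_['p']+z_['R']@np.array([44.8,-100.1,0])/1000)*[1,1,0]   # nose inner face, z=0
BT=np.array([.7,.1,-26])/1000
# hook coords h: x mm from nose inner face towards spine (stand +x), y, z world
def tcp_for(hx,hy,hz): 
    x=-EX; y=EY; zz=np.array([0,0,-1.]); R=np.stack([x,y,zz],1)
    return NI+(EX*hx+EY*hy)/1000+np.array([0,0,hz/1000])-R@BT
def where():
    p,R,s=S(); b=p+R@BT; d=(b-NI)*1000
    print('t',round(s['time'],2),'bar hook xyz',round(float(d@EX),2),round(float(d@EY),2),round(float(b[2]*1000),2),'F hook',(s['contact_force']@EX).round(2),(s['contact_force']@EY).round(2),s['contact_force'][2].round(2),'w',round(float(s['gripper_width']),3))
def go(hx,hy,hz): to(tcp_for(hx,hy,hz),107.4)
E
python3 -c "
from h import *
print(NI); where(); go(-35,0,238); go(-35,0,194)"
```

```text
[ 0.48662935 -0.21968849  0.        ]
t 5.33 bar hook xyz 45.56 99.66 238.23 F hook 0.55 0.13 -0.86 w 0.495
t 5.33 shift [ 7.920e+01 -1.007e+02  1.000e-01] norm 128.2 turn [ 0.2  -0.16 -0.72] F [ 0.48  0.29 -0.86] w 0.495
t 5.33 shift [  79.1 -100.9   44.1] norm 135.6 turn [ 0.2  -0.16 -0.72] F [ 0.48  0.29 -0.86] w 0.495
```

Request:
arm_command --moves "40 0 0 0 0 -0.7; 39 0 0 0 0 0; 0 -50 0 0 0 0; 0 -50 0 0 0 0; 0 0 0 0 0 0"

```text
time: 5.95
ee_pos: [0.4542, -0.2257, 0.2105]
tcp_rot: [[-0.951, -0.308, -0.006], [-0.308, 0.951, 0.005], [0.004, 0.006, -1.0]]
contact_force: [-1.0, -0.3, -0.8]
gripper_width: 0.493
```

```bash
python3 -c "
from h import *
where(); go(-35,0,194)"
```

```text
t 5.95 bar hook xyz -33.32 3.86 236.51 F hook -1.02 0.04 -0.78 w 0.493
t 5.95 shift [ 1.4 -4.3 42.5] norm 42.7 turn [ 0.35 -0.22  0.53] F [-0.98 -0.27 -0.78] w 0.493
```

Request:
arm_command --moves "1.4 -4.3 20 0.3 -0.2 0.5; 0 0 20 0 0 0; 0 0 2 0 0 0; 0 0 0 0 0 0"

```text
time: 6.45
ee_pos: [0.4546, -0.2256, 0.1677]
tcp_rot: [[-0.953, -0.303, -0.001], [-0.303, 0.953, 0.003], [0.0, 0.003, -1.0]]
contact_force: [0.3, -0.8, -0.8]
gripper_width: 0.494
```

```bash
python3 -c "
from h import *
where(); go(-35,0,194)
p,R,s=S();f=grab_frame('side');save('d5',f)
im=cv2.imread('pics/d5.png');cv2.imwrite('pics/c6.png',cv2.resize(im[110:270,260:420],None,fx=3.7,fy=3.7,interpolation=cv2.INTER_CUBIC))"
```

```text
t 6.45 bar hook xyz -33.04 3.92 193.72 F hook 0.04 -0.87 -0.79 w 0.494
t 6.45 shift [ 2.  -4.  -0.3] norm 4.5 turn [ 0.17 -0.01  0.23] F [ 0.3  -0.82 -0.79] w 0.494
```

View pics/c6.png

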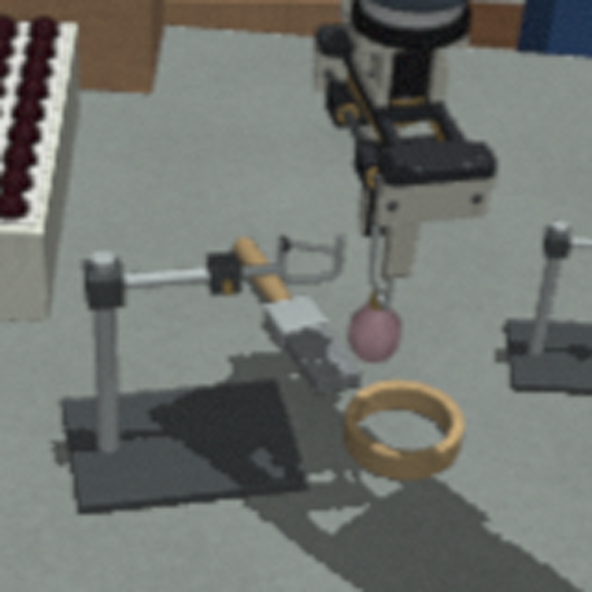

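The link hangs in front of the nose, as intended. I correct the y offset.

Request:
arm_command --moves "0 -4 0 0 0 0; 0 0 0 0 0 0"

```text
time: 6.75
ee_pos: [0.4567, -0.2297, 0.1692]
tcp_rot: [[-0.953, -0.304, 0.001], [-0.304, 0.953, 0.001], [-0.001, 0.001, -1.0]]
contact_force: [0.1, 0.3, -1.2]
gripper_width: 0.494
```

```bash
python3 -c "
from h import *
where(); go(4,0,194)"
```

```text
t 6.75 bar hook xyz -32.33 -0.55 195.23 F hook 0.23 0.25 -1.21 w 0.494
t 6.75 shift [-36.3   0.4   1.3] norm 36.3 turn [0.05 0.07 0.27] F [ 0.14  0.31 -1.21] w 0.494
```

Request:
arm_command --moves "-15 0 1 0 0 0; -15 0 0 0 0 0; -6 0 0 0 0 0; 0 0 0 0 0 0"

```text
time: 7.25
ee_pos: [0.4944, -0.2182, 0.1687]
tcp_rot: [[-0.953, -0.304, 0.002], [-0.304, 0.953, 0.001], [-0.002, -0.0, -1.0]]
contact_force: [-0.5, -0.3, -0.7]
gripper_width: 0.498
```

```bash
python3 -c "
from h import *
where(); go(5,0,190)
f=grab_frame('side');save('d6',f)
im=cv2.imread('pics/d6.png');cv2.imwrite('pics/c7.png',cv2.resize(im[150:230,300:400],None,fx=6,fy=6,interpolation=cv2.INTER_CUBIC))
f=grab_frame('wrist');save('w6',f)"
```

```text
t 7.25 bar hook xyz 7.07 -0.77 194.66 F hook -0.54 -0.16 -0.72 w 0.498
t 7.25 shift [2.1 0.8 4.7] norm 5.2 turn [-0.    0.14  0.27] F [-0.47 -0.31 -0.72] w 0.498
```

View pics/c7.png

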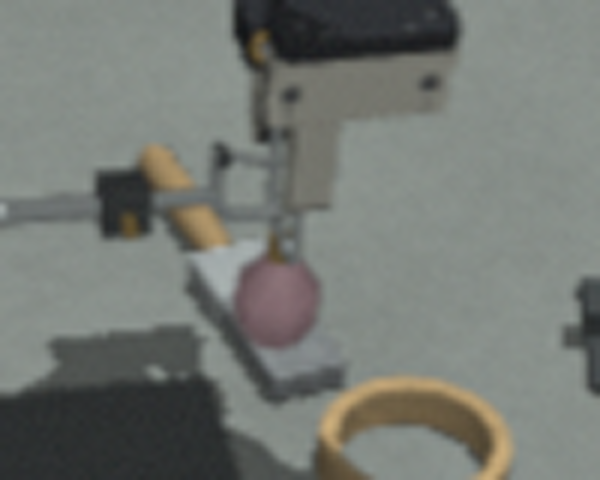

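View pics/w6.png

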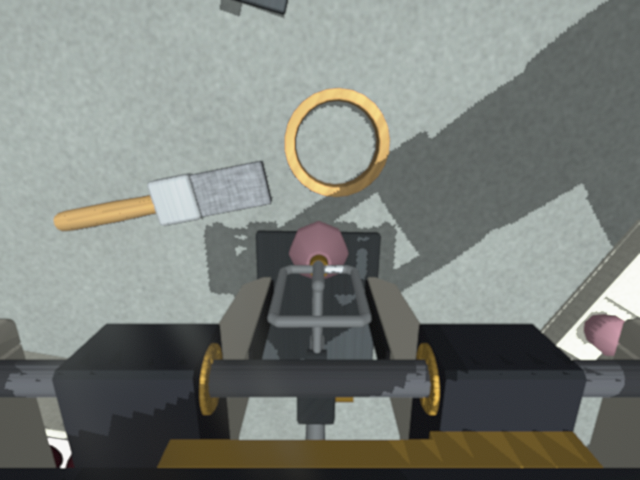

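The hook passes through the link opening (wrist: nose at about (318,270), bar at row 322, centred in y). I recheck the nose position in this view.

Run:
```python
from h import *
p,R,s=S();f=grab_frame('wrist')
P=(world(f,s)-p)@R*1000; z=world(f,s)[...,2]
uu,vv=np.meshgrid(np.arange(640),np.arange(480))
for v in range(250,335,4):
    i=slice(314,323); print(v,np.median(P[v,i],0).round(1),np.median(z[v,i]).round(4))
m=(abs(uu-318)<6)&(z>.170)&(z<.19)&(vv<320); Q=P[m]; print(len(Q)); h,b=np.histogram(Q[:,0],bins=np.arange(-10,30,1));print({int(k):int(v) for k,v in zip(b,h) if v})
where()
```

```text
250 [ 9.2 -0.1 45.2] 0.1234
254 [ 6.9 -0.1 44.2] 0.1244
258 [ 6.5 -0.1 38.2] 0.1304
262 [13.4  0.5 13.6] 0.1551
266 [13.3 -0.   8.1] 0.1606
270 [13.3 -0.   2.6] 0.166
274 [13.3 -0.  -2.7] 0.1713
278 [13.3  0.  -7.6] 0.1762
282 [ 13.    0.  -11.6] 0.1802
286 [ 11.8   0.  -13.3] 0.1819
290 [  9.9   0.  -13.7] 0.1823
294 [ 3.3  0.  -4.3] 0.1729
298 [ 1.4  0.  -5. ] 0.1737
302 [-0.7  0.  -5.1] 0.1737
306 [-2.6  0.  -5.8] 0.1745
310 [-4.5  0.  -6.3] 0.1749
314 [-6.7  0.  -6.4] 0.1751
318 [  2.9   0.1 -27.1] 0.1957
322 [  1.4   0.1 -27.7] 0.1964
326 [ -0.3   0.1 -28.2] 0.1969
330 [-14.2   0.   -9. ] 0.1777
334 [-16.3   0.   -9.3] 0.1779
381
{-8: 3, -7: 16, -6: 13, -5: 17, -4: 18, -3: 17, -2: 19, -1: 16, 0: 17, 1: 14, 2: 16, 3: 17, 4: 2, 8: 7, 9: 16, 10: 21, 11: 33, 12: 55, 13: 62, 14: 2}
t 7.4 bar hook xyz 6.28 -0.76 194.72 F hook -0.35 0.56 -1.43 w 0.494
```

Request:
arm_command --moves "0 0 8 0 0 0; 0 0 7 0 0 0; 0 0 0 0 0 0"

```text
time: 7.78
ee_pos: [0.4926, -0.2185, 0.1523]
tcp_rot: [[-0.953, -0.302, 0.001], [-0.302, 0.953, 0.001], [-0.001, 0.001, -1.0]]
contact_force: [0.0, 0.3, -0.5]
gripper_width: 0.495
```

```bash
python3 -c "
from h import *
where(); go(2.5,0,179)"
```

```text
t 7.78 bar hook xyz 5.35 -0.59 178.33 F hook 0.13 0.33 -0.46 w 0.495
t 7.78 shift [ 2.9  0.6 -0.7] norm 3.0 turn [0.04 0.08 0.17] F [ 0.03  0.35 -0.46] w 0.495
```

Request:
arm_command --moves "2 0 -0.5 0 0 0; 0 0 0 0 0 0"

```text
time: 8.02
ee_pos: [0.4905, -0.2193, 0.1529]
tcp_rot: [[-0.953, -0.302, 0.001], [-0.302, 0.953, 0.001], [-0.001, 0.001, -1.0]]
contact_force: [0.2, 0.2, -0.7]
gripper_width: 0.497
```

```bash
python3 -c "
from h import *
where()"
```

```text
t 8.03 bar hook xyz 3.09 -0.7 178.87 F hook 0.22 0.18 -0.7 w 0.497
```

Request:
arm_command --moves "1.5 0 0 0 0 0; 0 0 0 0 0 0"

```text
time: 8.28
ee_pos: [0.4893, -0.2199, 0.1532]
tcp_rot: [[-0.953, -0.302, 0.002], [-0.302, 0.953, 0.001], [-0.002, 0.0, -1.0]]
contact_force: [0.6, 0.7, -0.7]
gripper_width: 0.494
```

```bash
python3 -c "
from h import *
where()"
```

```text
t 8.28 bar hook xyz 1.77 -0.89 179.24 F hook 0.77 0.49 -0.73 w 0.494
```

Request:
arm_command --moves "1 0 0 0 0 0; 0 0 0 0 0 0"

```text
time: 8.52
ee_pos: [0.4892, -0.2199, 0.1533]
tcp_rot: [[-0.953, -0.302, 0.004], [-0.302, 0.953, 0.001], [-0.004, -0.0, -1.0]]
contact_force: [1.8, 0.3, -2.9]
gripper_width: 0.493
```

```bash
python3 -c "
from h import *
where()
p,R,s=S();f=grab_frame('wrist');W=world(f,s);P=(W-p)@R*1000
for v in range(262,335,4): print(v,np.median(P[v,314:323],0).round(1),np.median(W[v,314:323,2]).round(4))
where()"
```

```text
t 8.53 bar hook xyz 1.58 -0.89 179.34 F hook 1.81 -0.23 -2.94 w 0.493
262 [ 5.5 -0.1 34. ] 0.1193
266 [ 3.2 -0.1 33.4] 0.1199
270 [ 1.2 -0.1 31.9] 0.1214
274 [-2.3 -0.1 34.2] 0.1192
278 [-14.5  -0.1  56. ] 0.0974
282 [ 8.3 -0.  -1. ] 0.1543
286 [ 8.5  0.  -6.2] 0.1595
290 [  8.4   0.  -10.5] 0.1638
294 [  8.5   0.  -14.9] 0.1682
298 [  8.6   0.  -19.3] 0.1726
302 [  8.4   0.1 -22.7] 0.176
306 [  8.5   0.1 -26.6] 0.1799
310 [  7.3   0.1 -27.9] 0.1812
314 [  5.9   0.1 -28.9] 0.1822
318 [  3.5   0.1 -28.1] 0.1814
322 [  1.7   0.1 -28.3] 0.1816
326 [ -0.4   0.1 -28. ] 0.1814
330 [ -6.8   0.1 -21. ] 0.1744
334 [ -8.7   0.1 -21.3] 0.1747
t 8.57 bar hook xyz 1.54 -0.86 179.31 F hook 2.91 -0.65 -1.56 w 0.496
```

Contact is felt (about 2–3 N), and the image agrees: nose inner face at tool x≈2.4, bar centre at ≈0. I now press down gently while keeping that bias.

Request:
arm_command --moves "0.8 0 2 0 0 0; 0.8 0 2 0 0 0"

```text
time: 8.82
ee_pos: [0.4893, -0.2209, 0.1504]
tcp_rot: [[-0.953, -0.302, 0.008], [-0.302, 0.953, -0.0], [-0.007, -0.003, -1.0]]
contact_force: [3.4, 0.8, 2.2]
gripper_width: 0.498
```

```bash
python3 -c "
from h import *
where()"
```

```text
t 8.82 bar hook xyz 1.29 -1.75 176.43 F hook 3.52 -0.24 2.18 w 0.498
```

Request:
arm_command --moves "0.8 0 2 0 0 0; 0.8 0 2 0 0 0"

```text
time: 9.07
ee_pos: [0.4896, -0.2216, 0.1478]
tcp_rot: [[-0.953, -0.302, 0.012], [-0.302, 0.953, -0.002], [-0.011, -0.005, -1.0]]
contact_force: [5.0, 2.2, 5.1]
gripper_width: 0.497
```

```bash
python3 -c "
from h import *
where()"
```

```text
t 9.07 bar hook xyz 1.26 -2.5 173.83 F hook 5.41 0.66 5.07 w 0.497
```

```bash
python3 -c "
from h import *
go(2,0,170);p,R,s=S();print(R.round(4))"
```

```text
t 9.07 shift [-0.4  2.7  3.8] norm 4.7 turn [-0.31  0.64  0.16] F [4.97 2.24 5.07] w 0.497
[[-0.9534 -0.3016  0.0122]
 [-0.3016  0.9534 -0.0018]
 [-0.0111 -0.0054 -0.9999]]
```

Request:
arm_command --moves "0.5 1 2 -0.2 0.4 0; 0.5 1 2 0 0.2 0"

```text
time: 9.32
ee_pos: [0.4894, -0.2214, 0.1453]
tcp_rot: [[-0.953, -0.301, 0.005], [-0.301, 0.953, -0.005], [-0.003, -0.006, -1.0]]
contact_force: [3.1, 0.0, 5.2]
gripper_width: 0.496
```

```bash
python3 -c "
from h import *
where();go(2,0,170)"
```

```text
t 9.32 bar hook xyz 1.38 -2.25 171.34 F hook 2.92 -0.89 5.18 w 0.496
t 9.32 shift [-0.5  2.4  1.3] norm 2.8 turn [-0.35  0.17  0.15] F [3.06 0.02 5.18] w 0.496
```

Request:
arm_command --moves "0.7 1.2 2 -0.2 0.2 0; 0.7 1 2 0 0.1 0; 0.7 0.5 2 0 0.1 0"

```text
time: 9.7
ee_pos: [0.489, -0.2208, 0.1413]
tcp_rot: [[-0.954, -0.301, 0.003], [-0.301, 0.953, -0.007], [-0.0, -0.008, -1.0]]
contact_force: [4.5, 1.4, 7.4]
gripper_width: 0.496
```

```bash
python3 -c "
from h import *
where();go(2,0,165)"
```

```text
t 9.7 bar hook xyz 1.22 -1.46 167.32 F hook 4.7 0.01 7.37 w 0.496
t 9.7 shift [-0.8  1.7  2.3] norm 3.0 turn [-0.45  0.01  0.14] F [4.49 1.41 7.37] w 0.496
```

Request:
arm_command --moves "0.5 1 2 -0.4 0.2 0; 0.5 0.8 2 0 0.1 0"

```text
time: 9.95
ee_pos: [0.4888, -0.2204, 0.1388]
tcp_rot: [[-0.953, -0.301, -0.001], [-0.301, 0.953, -0.005], [0.003, -0.004, -1.0]]
contact_force: [4.0, 0.8, 7.1]
gripper_width: 0.496
```

```bash
python3 -c "
from h import *
where();go(2,0,165)
p,R,s=S();f=grab_frame('wrist');W=world(f,s);P=(W-p)@R*1000
for v in range(286,342,4): print(v,np.median(P[v,314:323],0).round(1),np.median(W[v,314:323,2]).round(4))
print([P[322,c].round(1) for c in (295,340)]);where()"
```

```text
t 9.95 bar hook xyz 1.23 -1.1 164.75 F hook 4.04 -0.47 7.12 w 0.496
t 9.95 shift [-0.8  1.2 -0.3] norm 1.5 turn [-0.25 -0.16  0.15] F [4.   0.76 7.12] w 0.496
286 [-53.3  -0.4 126.8] 0.0118
290 [-57.5  -0.4 127.3] 0.0113
294 [-61.4  -0.4 127.1] 0.0114
298 [  8.    0.  -18.1] 0.1568
302 [  7.8   0.1 -21.5] 0.1603
306 [  8.2   0.1 -26. ] 0.1648
310 [  7.9   0.1 -29. ] 0.1678
314 [  7.8   0.1 -32.3] 0.1711
318 [  8.1   0.1 -36. ] 0.1748
322 [  8.1   0.1 -39.2] 0.178
326 [  8.1   0.1 -42.2] 0.181
330 [  6.7   0.1 -42.8] 0.1816
334 [  5.6   0.1 -43.8] 0.1826
338 [ -6.4   0.1 -28. ] 0.1668
[array([  1.8,  -9.9, -28.5]), array([  1.6,   9.6, -28.1])]
t 10.0 bar hook xyz 1.17 -1.02 164.5 F hook 4.55 -2.31 3.72 w 0.497
```

No slip, and the bar stays on the nose's face. I continue.

Request:
arm_command --moves "0.5 0.6 2 -0.2 -0.1 0; 0.5 0.5 2 0 0 0"

```text
time: 10.25
ee_pos: [0.4887, -0.2202, 0.1357]
tcp_rot: [[-0.953, -0.302, 0.002], [-0.302, 0.953, -0.003], [-0.001, -0.004, -1.0]]
contact_force: [5.1, 2.2, 3.1]
gripper_width: 0.495
```

```bash
python3 -c "
from h import *
where()"
```

```text
t 10.25 bar hook xyz 1.11 -0.91 161.73 F hook 5.5 0.58 3.13 w 0.495
```

Request:
arm_command --moves "0.6 0.3 2 0 0 0; 0.6 0.3 2 0 0 0"

```text
time: 10.5
ee_pos: [0.4887, -0.2198, 0.1319]
tcp_rot: [[-0.953, -0.301, 0.005], [-0.301, 0.953, -0.003], [-0.004, -0.005, -1.0]]
contact_force: [5.8, 1.3, 3.4]
gripper_width: 0.496
```

```bash
python3 -c "
from h import *
where();go(2,0,156)"
```

```text
t 10.5 bar hook xyz 1.14 -0.5 157.93 F hook 5.91 -0.48 3.37 w 0.496
t 10.5 shift [-0.7  0.6  1.9] norm 2.2 turn [-0.26  0.24  0.15] F [5.79 1.31 3.37] w 0.496
```

Request:
arm_command --moves "0 0.3 1.5 0 0.2 0; 0 0.3 1 0 0 0"

```text
time: 10.75
ee_pos: [0.4891, -0.2194, 0.1298]
tcp_rot: [[-0.953, -0.302, 0.003], [-0.302, 0.953, -0.005], [-0.001, -0.006, -1.0]]
contact_force: [2.4, 0.6, 7.6]
gripper_width: 0.498
```

```bash
python3 -c "
from h import *
where()
p,R,s=S();f=grab_frame('wrist');save('w9',f);W=world(f,s);P=(W-p)@R*1000
for v in range(310,350,3): print(v,np.median(P[v,314:323],0).round(1),np.median(W[v,314:323,2]).round(4))
f=grab_frame('side');save('d9',f)
im=cv2.imread('pics/d9.png');cv2.imwrite('pics/c9.png',cv2.resize(im[150:230,300:400],None,fx=6,fy=6,interpolation=cv2.INTER_CUBIC))
cv2.imwrite('pics/c9w.png',cv2.resize(cv2.imread('pics/w9.png')[230:380,220:420],None,fx=4,fy=4,interpolation=cv2.INTER_CUBIC))
where()"
```

```text
t 10.75 bar hook xyz 1.68 -0.22 155.83 F hook 2.47 -0.13 7.6 w 0.498
310 [  8.2   0.1 -29.6] 0.1595
313 [  8.7   0.1 -33. ] 0.1628
316 [  8.5   0.1 -35.2] 0.165
319 [  8.2   0.1 -37.1] 0.1669
322 [  8.4   0.1 -39.8] 0.1696
325 [  8.5   0.1 -42.1] 0.1719
328 [  8.2   0.1 -43.8] 0.1737
331 [  8.5   0.1 -46.3] 0.1762
334 [  8.4   0.1 -48.3] 0.1782
337 [  8.5   0.1 -50.5] 0.1803
340 [  7.8   0.1 -51.4] 0.1812
343 [  7.2   0.1 -52.3] 0.1821
346 [  5.9   0.1 -52.4] 0.1822
349 [  4.5   0.2 -52.1] 0.1819
t 10.85 bar hook xyz 1.73 -0.22 155.78 F hook 4.55 0.04 5.77 w 0.497
```

View pics/c9.png

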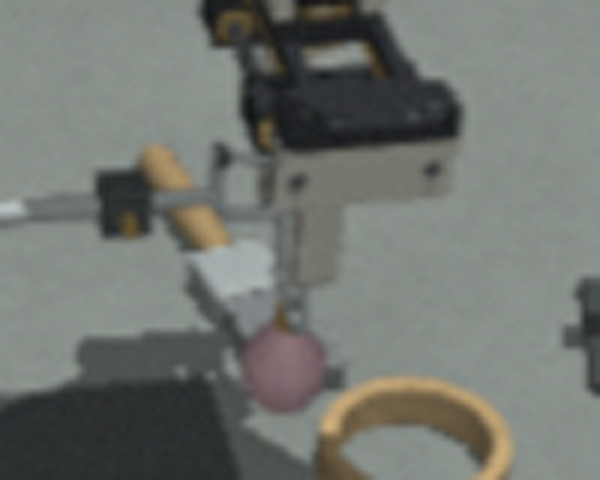

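View pics/c9w.png

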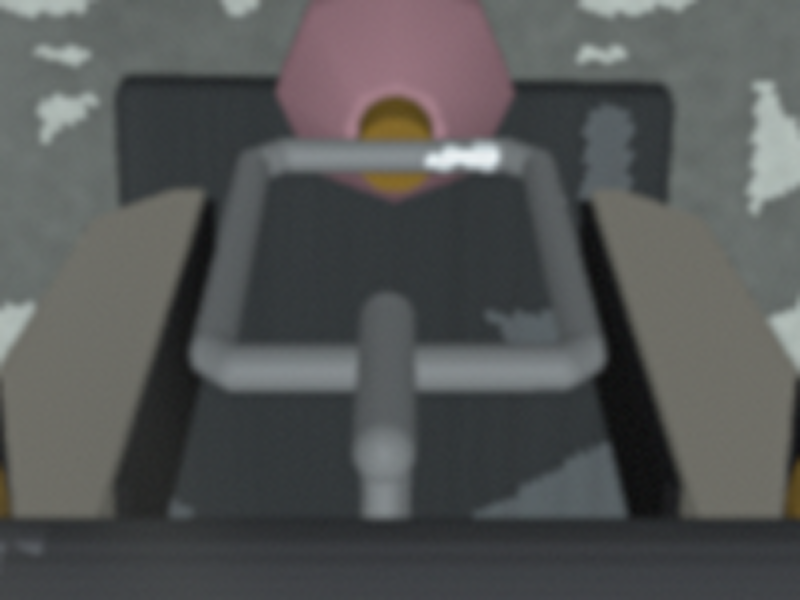

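```bash
python3 -c "
from h import *
p,R,s=S();f=grab_frame('wrist');W=world(f,s);P=(W-p)@R*1000
for v in range(344,362,1): print(v,np.median(P[v,312:321],0).round(1),np.median(W[v,312:321,2]).round(4))
where()"
```

```text
344 [  6.8  -0.6 -52.3] 0.1821
345 [  6.6  -0.6 -52.7] 0.1824
346 [  6.1  -0.6 -52.6] 0.1824
347 [  5.9  -0.6 -52.9] 0.1827
348 [  5.2  -0.2 -52.5] 0.1822
349 [  4.8  -0.6 -52.6] 0.1824
350 [  3.8  -0.6 -51.7] 0.1815
351 [ -2.4  -0.7 -43.5] 0.1733
352 [ -2.6  -0.7 -43.8] 0.1736
353 [ -2.9  -0.7 -44. ] 0.1738
354 [ -3.3  -0.7 -44. ] 0.1738
355 [ -3.8  -0.7 -44. ] 0.1738
356 [ -4.6  -0.7 -43.6] 0.1734
357 [ -4.6  -0.7 -44.3] 0.174
358 [ -5.2  -0.7 -44.1] 0.1739
359 [ -5.3  -0.7 -44.5] 0.1743
360 [ 32.   -0.2 -96.3] 0.226
361 [ 32.3  -0.2 -97.1] 0.2268
t 10.9 bar hook xyz 1.73 -0.2 155.79 F hook 4.6 -0.37 5.12 w 0.496
```

The gate's upper surface is back at z≈0.1737 (same as when closed), so it has snapped shut above the bar. I move the bar off the nose toward the valley centre.

Request:
arm_command --moves "-4 0 -1 0 0 0; -6 0 0 0 0 0; -5 0 0 0 0 0; 0 0 0 0 0 0"

```text
time: 11.4
ee_pos: [0.5001, -0.2132, 0.1275]
tcp_rot: [[-0.953, -0.302, -0.007], [-0.302, 0.953, -0.001], [0.007, 0.001, -1.0]]
contact_force: [-0.5, -0.4, -1.1]
gripper_width: 0.492
```

```bash
python3 -c "
from h import *
where();go(17.5,0,155)"
```

```text
t 11.4 bar hook xyz 14.31 2.25 153.52 F hook -0.58 -0.19 -1.15 w 0.492
t 11.4 shift [-3.3 -2.3 -1.5] norm 4.3 turn [ 0.07 -0.39  0.16] F [-0.49 -0.35 -1.15] w 0.492
```

Request:
arm_command --moves "-2 -2 0.3 0 -0.4 0; 0 0 0 0 0 0; 0 0 0.7 0 0 0; 0 0 0 0 0 0"

```text
time: 11.9
ee_pos: [0.5028, -0.2146, 0.127]
tcp_rot: [[-0.953, -0.302, 0.0], [-0.302, 0.953, 0.001], [-0.001, 0.001, -1.0]]
contact_force: [-0.5, 1.3, 1.2]
gripper_width: 0.497
```

```bash
python3 -c "
from h import *
where()"
```

```text
t 11.9 bar hook xyz 16.22 0.13 152.96 F hook -0.09 1.36 1.25 w 0.497
```

Lightly seated, so I release.

Request:
arm_command --moves "0 0 0 0 0 0; 0 0 0 0 0 0; 0 0 0 0 0 0; 0 0 0 0 0 0; 0 0 0 0 0 0; 0 0 0 0 0 0" --fingers 0

```text
time: 12.65
ee_pos: [0.5026, -0.2148, 0.1267]
tcp_rot: [[-0.953, -0.302, 0.0], [-0.302, 0.953, 0.001], [-0.0, 0.001, -1.0]]
contact_force: [-1.1, 0.8, 0.3]
gripper_width: 0.999
```

```bash
python3 -c "
from h import *
where()
p,R,s=S();f=grab_frame('wrist');save('w10',f)
f=grab_frame('side');save('d10',f)
im=cv2.imread('pics/d10.png');cv2.imwrite('pics/c10.png',cv2.resize(im[150:230,300:400],None,fx=6,fy=6,interpolation=cv2.INTER_CUBIC))"
```

```text
t 12.65 bar hook xyz 15.98 -0.04 152.71 F hook -0.84 1.12 0.32 w 0.999
```

View pics/w10.png

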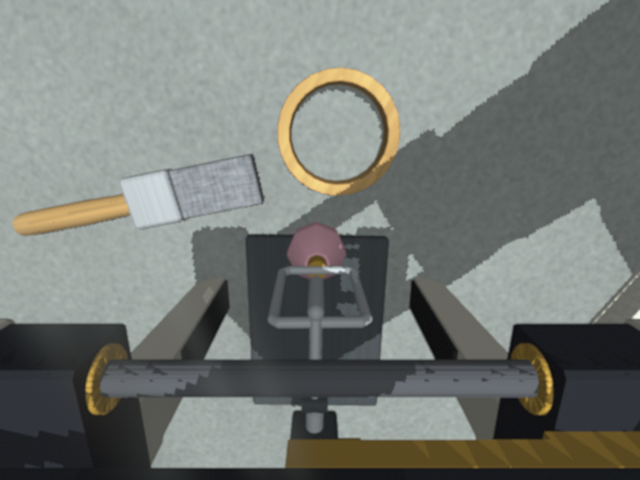

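View pics/c10.png

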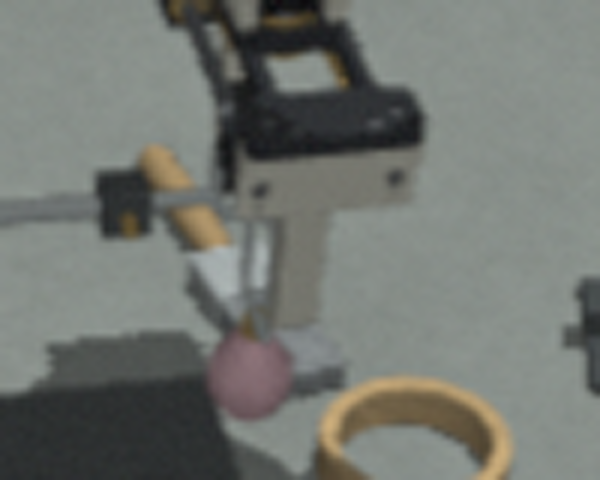

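The drop hangs free between the open fingers. I retreat straight up and look again.

Request:
arm_command --moves "0 0 -15 0 0 0; 0 0 -25 0 0 0; 0 0 -35 0 0 0; 0 0 -40 0 0 0; 30 0 -30 0 0 0; 40 0 0 0 0 0; 40 0 0 0 0 0; 0 0 0 0 0 0"

```text
time: 13.75
ee_pos: [0.3961, -0.2496, 0.2848]
tcp_rot: [[-0.953, -0.303, 0.006], [-0.303, 0.953, -0.006], [-0.004, -0.008, -1.0]]
contact_force: [0.5, 0.1, 0.5]
gripper_width: 1.0
```

Request:
arm_command --moves "0 0 0 0 0 0; 0 0 0 0 0 0; 0 0 0 0 0 0; 0 0 0 0 0 0; 0 0 0 0 0 0; 0 0 0 0 0 0; 0 0 0 0 0 0; 0 0 0 0 0 0"

```text
time: 14.75
ee_pos: [0.3986, -0.2487, 0.2853]
tcp_rot: [[-0.952, -0.306, 0.007], [-0.306, 0.952, -0.005], [-0.005, -0.007, -1.0]]
contact_force: [0.3, 0.3, 0.3]
gripper_width: 0.997
```

Run:
```python
from h import *
Q=[]
for k in range(2):
    f=grab_frame('side');save('d1%d'%(1+k),f);W=world(f);P=W.reshape(-1,3)
    m=(np.hypot(P[:,0]-.503,P[:,1]+.214)<.035)&(P[:,2]>.04)&(P[:,2]<.09);print(len(P[m]),P[m].mean(0).round(4))
im=cv2.imread('pics/d12.png');cv2.imwrite('pics/c12.png',cv2.resize(im[150:230,300:400],None,fx=6,fy=6,interpolation=cv2.INTER_CUBIC))
f=grab_frame('scene');save('s12',f);where()
```

```text
171 [ 0.5025 -0.2053  0.0677]
169 [ 0.5025 -0.2056  0.0672]
t 14.9 bar hook xyz -93.52 -1.04 311.29 F hook 0.13 0.13 -0.49 w 0.996
```

View pics/c12.png

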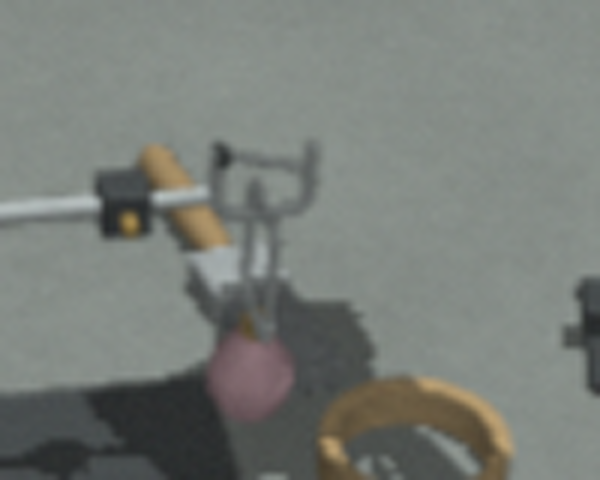

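View pics/s12.png

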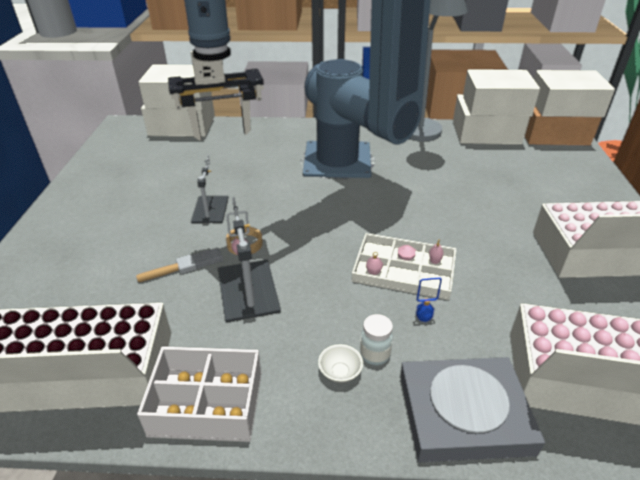

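The gate is shut (line from (225,158) to (300,168) in the crop), the link's bar lies in the valley at (255,190), and the drop hangs below at rest. The other objects have not moved, so I hand in.

```bash
python3 -c "
from h import *
print(env.close_job())"
```

```text
the job is handed in; nothing more can be done
None
```

The pink drop is hanging in the big stand's closed snap hook, and I handed the job in at about 15 s of the 61 s allowed; no verdict is reported.

I pinched the link in the tray, lifted it out and brought it over the nose from in front. Then I felt for the nose's inner face (about 2–3 N) and pressed the bar down along it. The gripper readings stayed below about 10 N. After the gate snapped shut I moved the bar to the valley centre, let go and backed away.

**Last checks:**
- **Gate:** once the bar was through, its top face was back at the closed height (z≈0.174 m), and it looked shut in the final side picture.
- **Drop:** it hangs upright at rest, its mean position the same within about 0.5 mm in two successive frames. The bar was at about 153 mm, the seat height, when I let go.
- **Other objects:** they look unmoved in the final overview; I checked this by eye, not by measurement.
- **Disagreement:** my first estimate of the nose position was about 1 mm off along the arm, and the touch corrected it.

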